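Put the napkin rings back on their holder

TASK

Napkin rings hang on the holder's steel rod in order: broad ring at the back, narrow ring in front of it, wooden end cap last. The broad one is already on; thread the narrow square ring onto the rod from its free end, then push the end cap fully home over the tip, and let both hang there.

Things in the scene. Friction and masses are not known exactly. Their poses are not given: they have to be found in the camera images.
- rod_tip (a point): Centre of the free end of the napkin-ring holder's rod: steel, 12 mm thick, level, 140 mm above the counter, fixed. y axis: along the rod, pointing out of the free end; z up. 150 mm of free rod back to a dark wooden post (30 mm wide, top 12 mm above the rod's axis) on a wooden foot 14 mm thick that ends 25 mm short of the tip. Nothing as high within 60 mm beyond the tip.
- narrow_ring_center (a point): Centre of the narrow napkin ring: a light-wood square 52 x 52 mm, only 22 mm thick, a central round 36 mm hole through its thickness, standing on edge, centre 26 mm up. y axis: along the hole; x: level, across the 52 mm to grip; z up. 30 g. Look-alikes: a spare broad ring (same, but 40 mm thick) and a tea-light block (hole in its top). On the rod it hangs 12 mm below the axis.
- rear_ring_center (a point): Centre of the broad ring that already hangs on the rod near the post: same wood, square and hole as the narrow ring but 40 mm thick along y. The rod bears on the top of its hole, so its centre hangs 12 mm below the rod's axis. Loose; it must stay on.
- cap_center (a point): Centre of the end cap's light-wood body, 48 x 48 mm, 50 mm long along y, lying level, centre 24 mm up. Central blind socket 32 mm wide, 40 mm deep, open on its -y face; round knob (34 mm wide, 18 mm long) on its +y face. x: level, across the 48 mm to grip. 60 g. Home on the rod: y axis along the rod's y, centre 15 mm back from the tip and hanging 10 mm below the rod's axis.
Mind the look-alikes: they are no part of the job. Leave any blue or green look-alike of the part that bears cap_center alone.

How it is judged (in metres and radians):
On the way:
1. the narrow ring is threaded on the rod, in front of the broad ring (y of narrow_ring_center in the frame of rod_tip between -0.13 and -0.02 m and x of narrow_ring_center in the frame of rod_tip between -0.018 and 0.018 m and z of narrow_ring_center in the frame of rod_tip between -0.02 and 0.012 m and y of narrow_ring_center in the frame of rear_ring_center above 0.02 m), for 0.2 s.
At the end, for the whole second after the job is handed in: Broad ring, then narrow ring hang on the rod (narrow one centred at least 20 mm behind the tip and nearer it than the broad one); the cap sits over the tip with at least 28 mm of rod in its 40 mm socket, within 15 degrees of the rod; all released and at rest (all of step 1 and y of rear_ring_center in the frame of rod_tip between -0.155 and -0.06 m and x of rear_ring_center in the frame of rod_tip between -0.018 and 0.018 m and z of rear_ring_center in the frame of rod_tip between -0.02 and 0.012 m and y of cap_center in the frame of rod_tip between -0.03 and -0.003 m and x of cap_center in the frame of rod_tip between -0.018 and 0.018 m and z of cap_center in the frame of rod_tip between -0.02 and 0.012 m and angle between the y axis of cap_center and the y axis of rod_tip, either way round below 0.26 rad and linear speed of each of narrow_ring, cap, rear_ring below 0.03 m/s); the robot touches nothing.
It also fails if it takes over 56 s, if anything falls off the work surface, if the arm or the gripper's body presses on something with over 40 N, if the wrist force passes 120 N, or if a joint passes its speed limit or range.

ROBOT

A 6-joint arm with a two-finger parallel gripper is mounted at the origin on the work surface. World frame = base frame: x ahead of the robot, y to its left, z up, the work surface at z = 0. Lengths are in m, angles in degrees, forces in N, time in s.
With the tool pointing down it reaches from about 0.3 to 0.75 m from the base axis. Payload 8.5 kg.
Tool frame: the origin (TCP) lies at the very end of the fingers, on their centre line; the grasp point (between the pads) lies 19 mm behind it (env.grasp_offset is the distance from the TCP to the grasp point, in m); y points along the fingers, z is the direction in which the jaws open and shut, and the axes are right-handed (so a half turn about y gives the same grasp; the last joint's range is limited). The gripper opens to 85 mm and grips with 20 to 120 N. Pads are 22 mm wide; open, the fingers measure 114 mm over their backs; the gripper's body (76 mm by 85 mm) begins 54 mm behind the grasp point. The pads swing forward as they close: fully open they stand 13 mm farther back than shut.
Start: joints at [64.441, 21.807, 74.336, -0, 83.858, -12.336], TCP at [0.126, 0.535, 0.231] pointing down, gripper open.
Joint ranges: [-178.18, 178.18], [-50.72, 133.34], [12.68, 142.11], [-81.47, 261.47], [9.98, 163.14], [-165.26, 165.26]. Speed limits (degrees/s): [136.94, 136.94, 180, 180, 180, 180].

INTERFACE

Orientations are given as a 3x3 rotation matrix whose columns are the frame's x, y, z axes.
In Python, from rig import env gives the robot as it stands. The module is installed in compiled form; this text tells all that it offers.
- The arm moves only by the shell command python3 -m pendant 'ROWS' [FORCE]. ROWS is JSON, a list of rows, each a list of 3 entries, a list of its own where there are three numbers: the shift along the world's x, y, z as a fraction of full scale, then the turn about the world's z as a fraction of full scale, then the opening, from 0 (shut) to 1 (fully open). A call has 1 to 12 rows; each row shifts and turns the commanded pose from where the row before left it; what a row does not reach is not made up. Full scale, the value 1, is 30 mm for a shift and 5 degrees for a turn. A row lasts 1/12 s, in which the tool goes at most 41.7 mm and 7.16 degrees, less where a joint would pass 70% of its speed; a pose out of reach is approached as far as the arm can. A call with a number of a shift or a turn outside -1 to 1 is refused whole. A call with a gripper value outside its range is refused whole. The fingers move at their own pace and stop on an object; FORCE is the grip in N (left out, the last holds). Time passes only in rows, so rows that do not move let the fingers close. It gives the time, the measured TCP pose, the force and the opening at its end, in the units of the state.
- env.observe(): the state, without advancing time (a new reading comes with each control period).
- env.get_image(name): name is "side" or "top"; returns (picture, depth): 480x640x3 uint8, red, green, blue; 480x640 float32, m along the optical axis (not along the pixel's ray), 0 where there is no reading.
- env.camera_model(name): a dict with "camera_matrix" (3x3 intrinsics, pixels), "dist_coeffs" ([k1, k2, p1, p2, k3] as OpenCV has them; the pictures are not rectified), "R" (3x3) and "t" (3): a world point X has camera coordinates R X + t. Camera axes: x right, y down, z forward; pixel columns grow to the right and rows downward; lengths in m; the calibration is good to about 2 mm. A picture is of the moment at which its call begins. camera_model takes no time and is no camera call.
- env.close_job(): hands the job in, once; it reports no verdict.
The state is a dict: "time_s": time; "q": joint angles; "qvel": joint speeds; "joint_efforts": joint torques, N m; "position": TCP position; "tool_rot": TCP orientation; "ft_force": force on the tool from outside, world axes, zero at the start; "wrist_torque": the same for the moment, N m; "grip_width": finger opening in m.
Only numpy, scipy, OpenCV 4.12 (cv2) and the standard library are available. Lean on these libraries where they do the work, as an engineer would, in place of code of your own. Each camera call takes 0.05 s, during which the arm holds its last target.

## Working session

There is one attempt and no reset: what is moved stays moved. The work goes in short steps, Python scripts to look and compute and a shell command to move; the robot and the scene stay as the last step left them, time stands still between calls to the robot, and variables do not carry over. Pictures are saved under pics/ and viewed, and the job is handed in when it is done.

```bash
mkdir -p pics; cat > h.py <<'E'
import numpy as np, cv2
from rig import env
def grab(n,tag):
    im,d=env.get_image(n); cv2.imwrite(f'pics/{tag}.png',im[:,:,::-1]); np.savez(f'pics/{tag}.npz',im=im,d=d); return im,d
def cam(n):
    m=env.camera_model(n); return np.array(m['camera_matrix'],float),np.array(m['dist_coeffs'],float),np.array(m['R'],float),np.array(m['t'],float)
def ray(n,px):
    K,D,R,t=cam(n); u=cv2.undistortPoints(np.array(px,float).reshape(-1,1,2),K,D).reshape(-1,2)
    d=np.c_[u,np.ones(len(u))]@R; return -R.T@t,d
def plane(n,px,z):
    c,d=ray(n,px); s=(z-c[2])/d[:,2]; return c+s[:,None]*d
def cloud(n,d):
    v,u=np.mgrid[0:480,0:640]; c,r=ray(n,np.c_[u.ravel(),v.ravel()]); return (c+r*d.reshape(-1,1)).reshape(480,640,3)
def proj(n,X):
    K,D,R,t=cam(n); return cv2.projectPoints(np.array(X,float).reshape(-1,3),cv2.Rodrigues(R)[0],t,K,D)[0].reshape(-1,2)
E
python3 - <<'E'
from h import *
for n in('top','side'):
    grab(n,n+'0'); K,D,R,t=cam(n); print(n,-R.T@t,R[2],K[0,0])
s=env.observe(); print(s['time_s'],s['position'],s['tool_rot'],s['grip_width'],env.grasp_offset)
E
```

```text
top [0.33653502 0.17321483 1.15066424] [ 0.14016072  0.00410343 -0.99012026] 554.3282697408516
side [ 0.19326067 -0.37209157  0.683087  ] [ 0.33259978  0.64220949 -0.69061158] 455.51289043150774
0.1 [0.12568202 0.53517344 0.23077669] [[ 9.73484663e-01 -5.87112884e-04  2.28751539e-01]
 [-2.28752092e-01 -1.17311385e-03  9.73484003e-01]
 [-3.03193402e-04 -9.99999140e-01 -1.27631164e-03]] 0.08597520872834165 0.0187
```

View pics/top0.png

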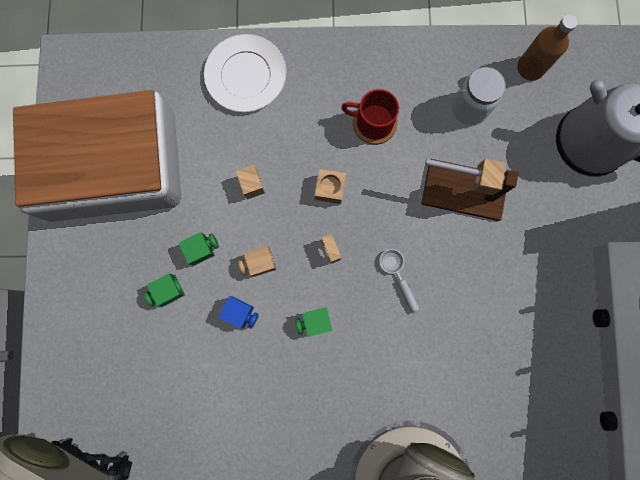

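View pics/side0.png

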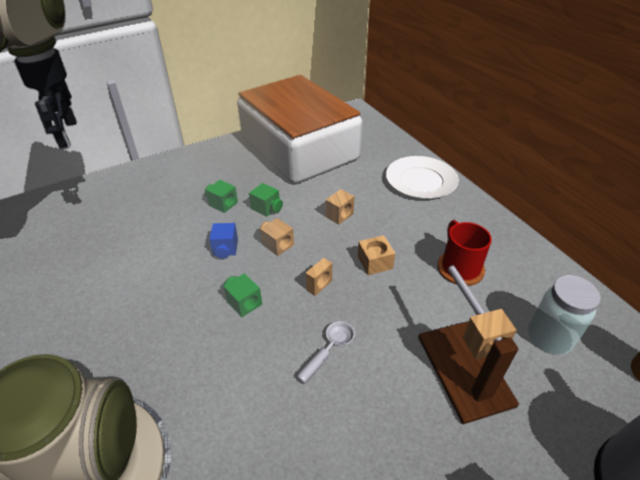

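The top view is seen with world x up and y to the left. The wooden candidates, in top pixels:
- **(331,249):** a thin ring on edge, which is the narrow ring.
- **(249,182):** a thicker block, which is the spare broad ring.
- **(331,186):** the hole is in its top, so it is the tea-light block.
- **(258,261):** plain wood with a knob to the left, which is the cap. The blue and green ones are look-alikes.

The rod tip is near (428,163). I'll enlarge to confirm and measure.

```bash
cat > m.py <<'E'
from h import *
def wood(im):
    hsv=cv2.cvtColor(im,cv2.COLOR_RGB2HSV); return cv2.inRange(hsv,(8,70,110),(22,190,255))
E
python3 - <<'E'
from m import *
z=np.load('pics/top0.npz'); im,d=z['im'],z['d']; P=cloud('top',d)
s=np.load('pics/side0.npz'); ims,ds=s['im'],s['d']; Q=cloud('side',ds)
a=cv2.resize(im[165:285,225:355],None,fx=3,fy=3,interpolation=cv2.INTER_CUBIC)
b=cv2.resize(ims[180:300,250:400],None,fx=2.7,fy=3,interpolation=cv2.INTER_CUBIC)
cv2.imwrite('pics/crop1.png',np.hstack([a,b])[:,:,::-1])
c1=cv2.resize(im[140:230,410:525],None,fx=3.4,fy=4,interpolation=cv2.INTER_CUBIC);c2=cv2.resize(ims[250:430,410:530],None,fx=3,fy=2,interpolation=cv2.INTER_CUBIC)
cv2.imwrite('pics/crop2.png',np.hstack([c1,c2])[:,:,::-1])
# top-face fits from depth
for name,PP in(('top',P),('side',Q)):
  for nm,(x0,x1,y0,y1),zr in (('narrow',(318,346,230,268),.052),('cap',(233,280,240,282),.048),('spare',(232,268,160,203),.052)):
    if name=='side':
        ctr={'narrow':(319,275),'cap':(277,236),'spare':(341,206)}[nm]; x0,x1,y0,y1=ctr[0]-24,ctr[0]+24,ctr[1]-24,ctr[1]+24
    S=PP[y0:y1,x0:x1].reshape(-1,3); 
    T=S[np.abs(S[:,2]-zr)<.004]
    if len(T)<10: print(name,nm,len(T),S[:,2].max()); continue
    r=cv2.minAreaRect((T[:,:2]*1000).astype(np.float32)); print(name,nm,len(T),T.mean(0).round(4),r)
  # rod: z 0.135..0.15
  m=(PP[:,:,2]>.137)&(PP[:,:,2]<.150)&(PP[:,:,0]>.3)&(PP[:,:,1]<.15)&(PP[:,:,1]>-.2)&(PP[:,:,0]<.56)
  hsv=cv2.cvtColor(im if name=='top' else ims,cv2.COLOR_RGB2HSV); m&=hsv[:,:,1]<60
  n_,lab,st,_=cv2.connectedComponentsWithStats(m.astype(np.uint8)); 
  for i in range(1,n_):
    if st[i,4]>15:
      S=PP[lab==i]; print(name,'rod',st[i],S.min(0).round(4),S.max(0).round(4), S.mean(0).round(4), cv2.fitLine((S*1000).astype(np.float32),cv2.DIST_HUBER,0,.01,.01).ravel().round(4))
E
```

```text
top narrow 271 [0.4696 0.1489 0.0516] ((469.5956726074219, 148.80569458007812), (51.787784576416016, 21.900529861450195), 20.197725296020508)
top cap 570 [0.4467 0.2942 0.0473] ((447.1722412109375, 294.2117919921875), (48.57678985595703, 50.1064338684082), 17.450180053710938)
top spare 450 [0.6123 0.3132 0.0514] ((612.4944458007812, 313.3052673339844), (52.412437438964844, 39.77325439453125), 17.03411865234375)
side narrow 259 [0.4684 0.1486 0.0505] ((468.9941101074219, 149.64544677734375), (54.238624572753906, 24.59821319580078), 18.873414993286133)
side cap 391 [0.4458 0.2939 0.0466] ((446.4610290527344, 294.4712829589844), (49.525482177734375, 52.545963287353516), 17.165206909179688)
side spare 287 [0.6115 0.3136 0.0504] ((611.5875244140625, 314.5533142089844), (55.698143005371094, 42.21227264404297), 18.13260841369629)
```

View pics/crop1.png

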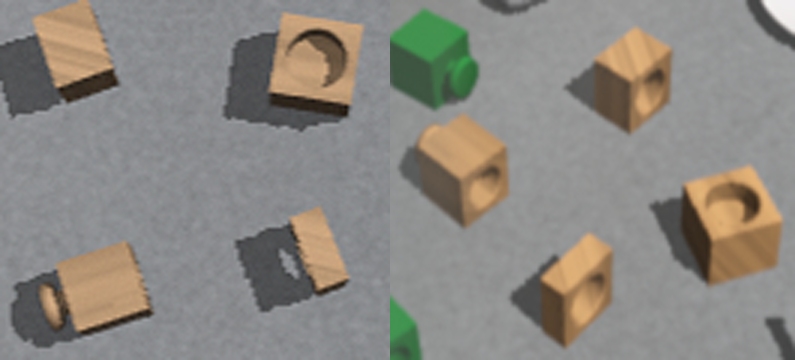

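View pics/crop2.png

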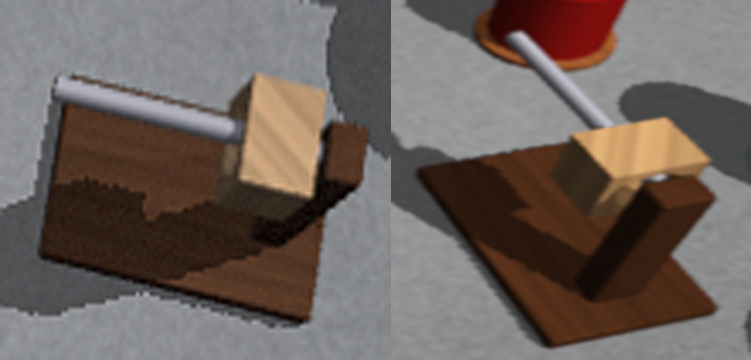

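The crop confirms it. The narrow ring is the thin one at (331,249), with its hole seen from the side at (319,275). The cap's socket opens toward -y and its knob is on +y. The rod mask came back empty, so I'll measure the rod with looser bounds.

```bash
python3 - <<'E'
from m import *
z=np.load('pics/top0.npz'); im,d=z['im'],z['d']; P=cloud('top',d)
s=np.load('pics/side0.npz'); ims,ds=s['im'],s['d']; Q=cloud('side',ds)
for name,PP,I,(x0,x1,y0,y1) in(('top',P,im,(420,482,152,182)),('side',Q,ims,(444,490,262,322))):
  S=PP[y0:y1,x0:x1]; hsv=cv2.cvtColor(I,cv2.COLOR_RGB2HSV)[y0:y1,x0:x1]
  m=(S[:,:,2]>.120)&(S[:,:,2]<.16)&(hsv[:,:,1]<70)
  T=S[m]; print(name,len(T),T[:,2].max())
  l=cv2.fitLine((T*1000).astype(np.float32),cv2.DIST_HUBER,0,.01,.01).ravel(); u=l[:3]*np.sign(l[1]); c=l[3:]
  q=(T*1000-c)@u; print(u.round(4),c.round(1),'ends',(c+u*q.max()).round(1),(c+u*q.min()).round(1), np.degrees(np.arctan2(u[0],u[1])))
  W=PP[(PP[:,:,2]>.146)&(PP[:,:,2]<.162)&(PP[:,:,0]>.45)&(PP[:,:,0]<.75)&(PP[:,:,1]<.05)&(PP[:,:,1]>-.2)&(wood(I)>0)]
  print('rear',len(W),W.mean(0),cv2.minAreaRect((W[:,:2]*1000).astype(np.float32)))
# obstacles near the tip
M=P[(P[:,:,1]>-.0)&(P[:,:,1]<.2)&(P[:,:,0]>.55)&(P[:,:,0]<.8)&(P[:,:,2]>.05)&(P[:,:,2]<.3)]
print('mug',M.min(0),M.max(0))
# manual rod edges at top
print(plane('top',[(427,163),(470,172)],.14))
E
```

```text
top 373 0.14978125922520769
[0.2154 0.9765 0.0013] [605.9 -82.1 144.7] ends [617.4 -30.  144.8] [ 594.6 -133.3  144.6] 12.436295
rear 581 [ 0.59005282 -0.15164962  0.15379092] ((590.4534912109375, -151.74415588378906), (40.65579605102539, 52.20635223388672), 76.89422607421875)
side 425 0.15083399157926225
[ 0.2326  0.9725 -0.0113] [604.1 -79.3 143.4] ends [616.3 -28.3 142.8] [ 591.5 -132.1  144. ] 13.449865
rear 897 [ 0.58904861 -0.15202874  0.15247021] ((589.9620971679688, -150.33627319335938), (42.05650329589844, 53.97874069213867), 77.08740234375)
mug [0.60527547 0.0089225  0.05004496] [0.78440491 0.15727116 0.09808059]
[[ 0.61569106 -0.03347799  0.14      ]
 [ 0.5972129  -0.11373929  0.14      ]]
```

Rod: tip is about (0.617, -0.030), yaw -12.9°, and the rear ring is at y ≈ -0.126 in the rod frame. The narrow ring is at (0.4694, 0.149) with yaw 20°, so I'll move above it.

```bash
python3 -m pendant '[[[0.7,-0.8,0],-0.7,1],[[0.7,-0.8,0],-0.7,1],[[0.7,-0.8,0],-0.7,1],[[0.7,-0.8,0],-0.7,1],[[0.7,-0.8,0],-0.7,1],[[0.7,-0.8,0],-0.7,1],[[0.7,-0.8,0],-0.7,1],[[0.7,-0.8,0],-0.7,1],[[0.7,-0.8,0],-0.7,1],[[0.7,-0.8,0],-0.7,1],[[0.7,-0.8,0],-0.7,1],[[0.7,-0.8,0],-0.7,1]]' 40
python3 -m pendant '[[[0.7,-0.8,0],-0.7,1],[[0.7,-0.8,0],-0.7,1],[[0.7,-0.8,0],-0.7,1],[[0.7,-0.8,0],-0.7,1],[[0,0,0],0,1],[[0,0,0],0,1]]'
cat > st.py <<'E'
from h import *
import sys
s=env.observe(); R=np.array(s['tool_rot']); p=np.array(s['position']); yaw=np.degrees(np.arctan2(R[1,2],R[0,2]))
print('t',round(s['time_s'],2),'p',p.round(4),'yaw',round(yaw,2),'w',round(s['grip_width'],4),'F',np.round(s['ft_force'],1),'tilt',R[:,1].round(3))
if len(sys.argv)>4:
    g=np.array([float(a) for a in sys.argv[1:4]]); print('need units',((g-p)/.03).round(2),'turn',round((float(sys.argv[4])-yaw)/5,2))
E
python3 st.py .4692 .149 .2 20
```

```text
time_s: 1.1
position: [0.3784, 0.246, 0.2312]
tool_rot: [[0.568, -0.0, 0.823], [-0.823, -0.0, 0.568], [-0.0, -1.0, -0.0]]
ft_force: [0.4, 0.7, -0.2]
grip_width: 0.0855
time_s: 1.6
position: [0.4623, 0.1504, 0.2308]
tool_rot: [[0.353, -0.001, 0.936], [-0.936, 0.0, 0.353], [-0.0, -1.0, -0.001]]
ft_force: [-0.5, 0.7, 0.3]
grip_width: 0.0853
t 1.6 p [0.4623 0.1504 0.2308] yaw 20.65 w 0.0853 F [-0.5  0.7  0.3] tilt [-0.001  0.    -1.   ]
need units [ 0.23 -0.05 -1.03] turn -0.13
```

```bash
python3 -m pendant '[[[0.23,-0.05,-0.8],-0.13,1],[[0,0,-0.8],0,1],[[0,0,-0.8],0,1],[[0,0,-0.8],0,1],[[0,0,-0.8],0,1],[[0,0,-0.8],0,1],[[0,0,-0.8],0,1],[[0,0,-0.8],0,1],[[0,0,-0.6],0,1],[[0,0,-0.3],0,1],[[0,0,0],0,1],[[0,0,0],0,1]]'
python3 st.py .4692 .149 .010 20
python3 - <<'E'
from m import *
grab('side','side1'); i=cv2.imread('pics/side1.png'); cv2.imwrite('pics/side1c.png',cv2.resize(i[190:330,230:410],None,fx=4,fy=4))
E
```

```text
time_s: 2.6
position: [0.4686, 0.1504, 0.0128]
tool_rot: [[0.345, 0.0, 0.939], [-0.939, 0.0, 0.345], [-0.0, -1.0, 0.0]]
ft_force: [0.2, -0.4, 0.2]
grip_width: 0.0857
t 2.6 p [0.4686 0.1504 0.0128] yaw 20.18 w 0.0857 F [ 0.2 -0.4  0.2] tilt [ 0.  0. -1.]
need units [ 0.02 -0.05 -0.09] turn -0.04
```

View pics/side1c.png

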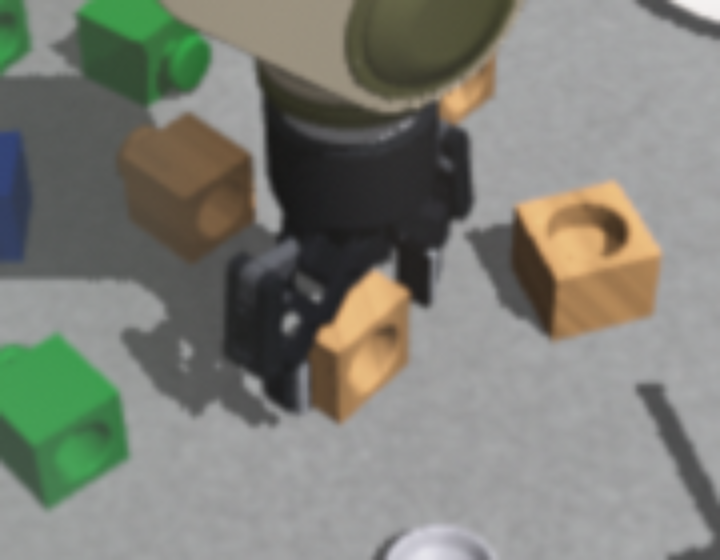

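The ring stands between the fingers. I'll trim slightly and close.

```bash
python3 -m pendant '[[[0.02,-0.06,0],-0.04,1],[[0,0,0],0,0],[[0,0,0],0,0],[[0,0,0],0,0],[[0,0,0],0,0],[[0,0,0],0,0],[[0,0,0],0,0],[[0,0,0],0,0]]' 40
python3 st.py
python3 -m pendant '[[[0,0,0.5],0,0],[[0,0,0.8],0,0],[[0,0,0.8],0,0],[[0,0,0.8],0,0],[[0,0,0.8],0,0],[[0,0,0.5],0,0],[[0,0,0],0,0],[[0,0,0],0,0]]'
python3 st.py
python3 - <<'E'
from m import *
grab('side','side2'); i=cv2.imread('pics/side2.png'); cv2.imwrite('pics/side2c.png',cv2.resize(i[130:330,230:410],None,fx=3,fy=3))
E
```

```text
time_s: 3.32
position: [0.4696, 0.1481, 0.0129]
tool_rot: [[0.341, 0.001, 0.94], [-0.94, 0.0, 0.341], [0.0, -1.0, 0.001]]
ft_force: [-0.8, -0.9, 5.9]
grip_width: 0.0515
t 3.32 p [0.4696 0.1481 0.0129] yaw 19.93 w 0.0515 F [-0.8 -0.9  5.9] tilt [ 0.001  0.    -1.   ]
time_s: 3.98
position: [0.4693, 0.1481, 0.1385]
tool_rot: [[0.341, 0.001, 0.94], [-0.94, 0.0, 0.341], [0.0, -1.0, 0.001]]
ft_force: [-0.1, -0.1, -1.1]
grip_width: 0.0515
t 3.98 p [0.4693 0.1481 0.1385] yaw 19.92 w 0.0515 F [-0.1 -0.1 -1.1] tilt [ 0.001  0.    -1.   ]
```

View pics/side2c.png

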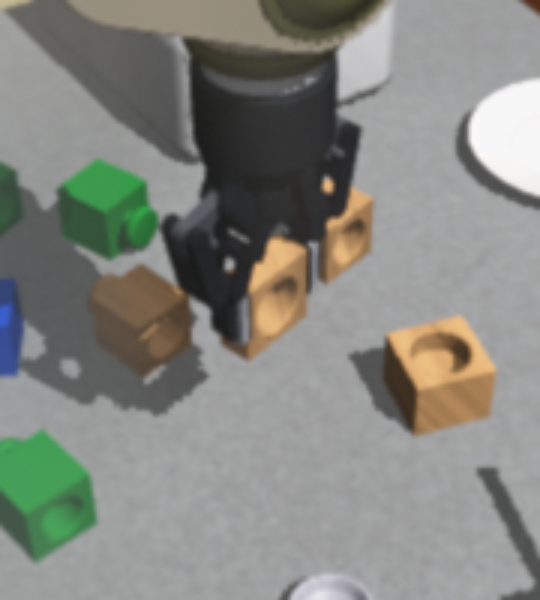

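Gripped at 51.5 mm and lifted cleanly. Next I'll pre-align 60 mm beyond the tip.

```bash
python3 -m pendant '[[[0.53,-0.4,0],-0.66,0],[[0.53,-0.4,0],-0.66,0],[[0.53,-0.4,0],-0.66,0],[[0.53,-0.4,0],-0.66,0],[[0.53,-0.4,0],-0.66,0],[[0.53,-0.4,0],-0.66,0],[[0.53,-0.4,0],-0.66,0],[[0.53,-0.4,0],-0.66,0],[[0.53,-0.4,0],-0.66,0],[[0.6,-0.4,-0.45],-0.62,0],[[0,0,0],0,0],[[0,0,0],0,0]]'
python3 st.py .6302 .0288 .124 -12.9
python3 - <<'E'
from m import *
im,_=grab('side','side3'); i=cv2.imread('pics/side3.png'); a=cv2.resize(i[180:380,360:560],None,fx=2.9,fy=2.9)
grab('top','top3'); j=cv2.imread('pics/top3.png'); cv2.imwrite('pics/c3.png',a); cv2.imwrite('pics/c3t.png',cv2.resize(j[100:250,340:540],None,fx=4,fy=4))
E
```

```text
time_s: 5.03
position: [0.6298, 0.0277, 0.1222]
tool_rot: [[-0.223, -0.004, 0.975], [-0.975, 0.001, -0.223], [0.0, -1.0, -0.004]]
ft_force: [-0.1, 1.0, -1.4]
grip_width: 0.0516
t 5.03 p [0.6298 0.0277 0.1222] yaw -12.9 w 0.0516 F [-0.1  1.  -1.4] tilt [-0.004  0.001 -1.   ]
need units [0.01 0.04 0.06] turn -0.0
```

View pics/c3.png

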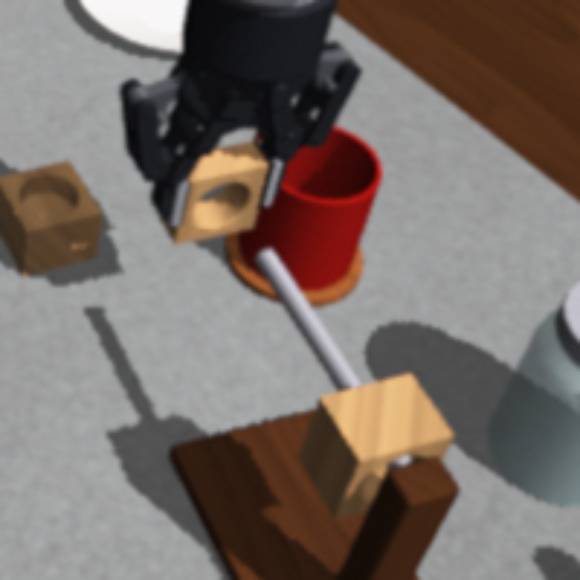

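View pics/c3t.png

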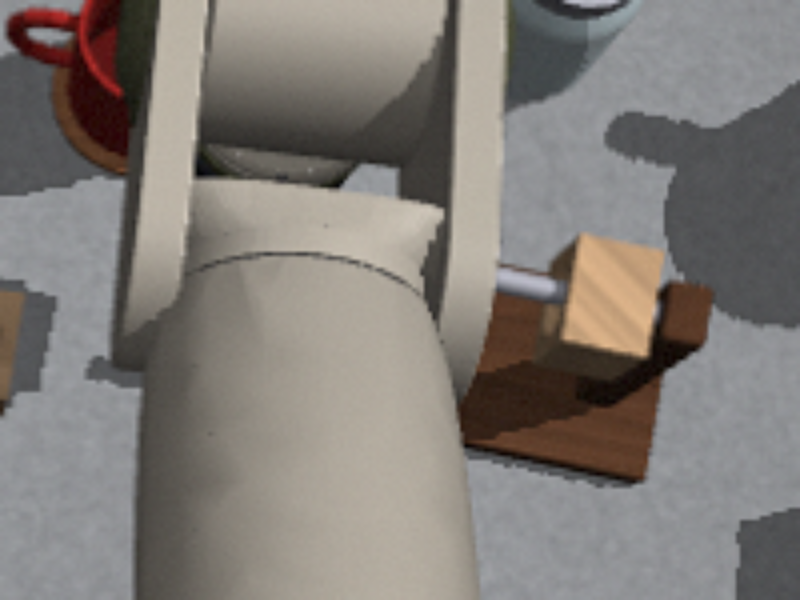

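In the side view, the rod's extension from the tip (265,258) meets the hole slightly above its centre (222,207). That matches the planned ~4 mm, so I'll thread slowly.

```bash
python3 -m pendant '[[[-0.11,-0.48,0.05],0,0],[[-0.11,-0.48,0],0,0],[[-0.11,-0.48,0],0,0],[[-0.11,-0.48,0],0,0],[[-0.11,-0.48,0],0,0],[[0,0,0],0,0]]'
python3 st.py .6016 -.097 .124 -12.9
python3 - <<'E'
from m import *
im,_=grab('side','side4'); i=cv2.imread('pics/side4.png'); cv2.imwrite('pics/c4.png',cv2.resize(i[180:380,360:560],None,fx=2.9,fy=2.9))
E
```

```text
time_s: 5.63
position: [0.6133, -0.0473, 0.1265]
tool_rot: [[-0.226, 0.0, 0.974], [-0.974, -0.001, -0.226], [0.001, -1.0, 0.0]]
ft_force: [1.3, -0.6, -0.6]
grip_width: 0.0517
t 5.63 p [ 0.6133 -0.0473  0.1265] yaw -13.05 w 0.0517 F [ 1.3 -0.6 -0.6] tilt [ 0.    -0.001 -1.   ]
need units [-0.39 -1.66 -0.08] turn 0.03
```

View pics/c4.png

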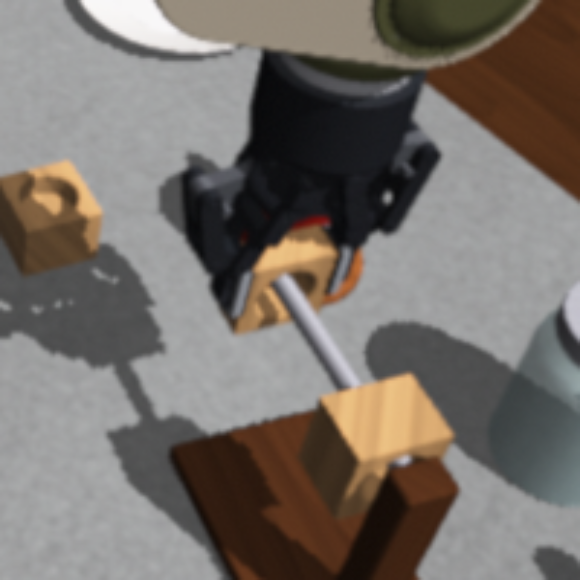

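The rod is inside the hole and the forces are small, so I'll continue back to y ≈ -0.066, lower until the rod bears, and release.

```bash
python3 -m pendant '[[[-0.09,-0.39,0],0,0],[[-0.09,-0.39,0],0,0],[[-0.09,-0.39,0],0,0],[[-0.09,-0.39,0],0,0],[[0,0,-0.15],0,0],[[0,0,-0.15],0,0],[[0,0,-0.08],0,0],[[0,0,0],0,0]]'
python3 st.py .6021 -.0935 .115 -12.9
python3 - <<'E'
from m import *
im,_=grab('side','side5'); i=cv2.imread('pics/side5.png'); cv2.imwrite('pics/c5.png',cv2.resize(i[180:380,360:560],None,fx=2.9,fy=2.9))
E
```

```text
time_s: 6.35
position: [0.6031, -0.0905, 0.1149]
tool_rot: [[-0.222, -0.0, 0.975], [-0.975, -0.0, -0.222], [0.0, -1.0, 0.0]]
ft_force: [0.2, -0.1, 1.6]
grip_width: 0.0514
t 6.35 p [ 0.6031 -0.0905  0.1149] yaw -12.85 w 0.0514 F [ 0.2 -0.1  1.6] tilt [-0. -0. -1.]
need units [-0.03 -0.1   0.  ] turn -0.01
```

View pics/c5.png

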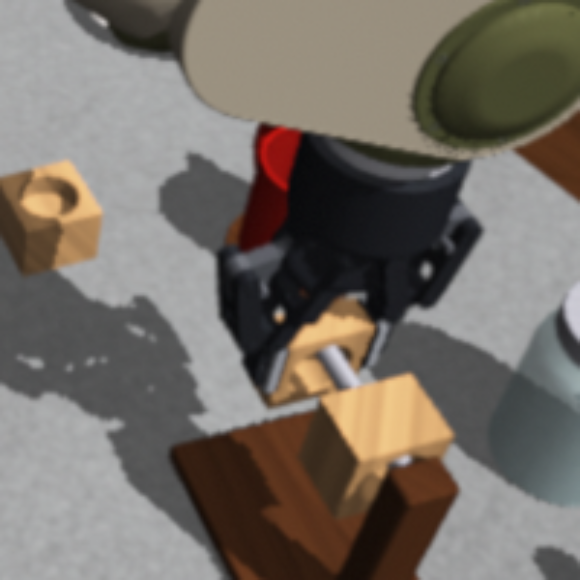

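```bash
python3 -m pendant '[[[0,0,0],0,0.75],[[0,0,0],0,0.8],[[0,0,0],0,0.9],[[0,0,0],0,1],[[0,0,0],0,1],[[0,0,0],0,1],[[0,0,0.3],0,1],[[0,0,0.6],0,1],[[0,0,0.8],0,1],[[0,0,0.8],0,1],[[0,0,0.8],0,1],[[0,0,0.8],0,1]]'
python3 -m pendant '[[[-0.3,0.8,0.3],0.4,1],[[-0.3,0.8,0],0.4,1],[[-0.3,0.8,0],0.4,1],[[-0.3,0.8,0],0.4,1],[[-0.3,0.8,0],0.4,1],[[-0.3,0.8,0],0.4,1],[[-0.3,0.8,0],0.4,1],[[-0.3,0.8,0],0.4,1],[[-0.4,0.8,0],0.4,1],[[-0.4,0.8,0],0.4,1],[[-0.4,0.8,0],0.4,1],[[-0.4,0.8,0],0.4,1]]'
python3 st.py .4468 .2942 .2 17.3
python3 - <<'E'
from m import *
im,_=grab('side','side6'); i=cv2.imread('pics/side6.png'); cv2.imwrite('pics/c6.png',cv2.resize(i[180:380,360:560],None,fx=2.9,fy=2.9))
im,d=grab('top','top6'); cv2.imwrite('pics/top6c.png',cv2.resize(im[130:240,400:540,::-1],None,fx=5,fy=5))
P=cloud('top',d)
W=P[(P[:,:,2]>.146)&(P[:,:,2]<.162)&(P[:,:,0]>.45)&(P[:,:,0]<.75)&(P[:,:,1]<.0)&(P[:,:,1]>-.2)&(wood(im)>0)]
u=np.array([.224,.9745]); y=(W[:,:2]-[.6169,-.0292])@u; x=(W[:,:2]-[.6169,-.0292])@[.9745,-.224]
h=np.histogram(y,np.arange(-.16,.0,.004)); print(list(zip(h[1].round(3),h[0])))
for lo,hi in((-.16,-.1),(-.095,-.03)):
  k=(y>lo)&(y<hi); print(k.sum(),y[k].min(),y[k].max(),x[k].mean(),W[k,2].mean())
E
```

```text
time_s: 7.4
position: [0.6029, -0.0907, 0.24]
tool_rot: [[-0.223, 0.001, 0.975], [-0.975, -0.0, -0.223], [0.0, -1.0, 0.001]]
ft_force: [0.0, -0.2, 0.4]
grip_width: 0.0856
time_s: 8.4
position: [0.4824, 0.1984, 0.2477]
tool_rot: [[0.195, 0.001, 0.981], [-0.981, 0.0, 0.195], [-0.0, -1.0, 0.001]]
ft_force: [0.7, -0.1, -0.3]
grip_width: 0.0857
t 8.4 p [0.4824 0.1984 0.2477] yaw 11.22 w 0.0857 F [ 0.7 -0.1 -0.3] tilt [ 0.001  0.    -1.   ]
need units [-1.19  3.19 -1.59] turn 1.22
[(np.float64(-0.16), np.int64(0)), (np.float64(-0.156), np.int64(0)), (np.float64(-0.152), np.int64(0)), (np.float64(-0.148), np.int64(24)), (np.float64(-0.144), np.int64(54)), (np.float64(-0.14), np.int64(60)), (np.float64(-0.136), np.int64(57)), (np.float64(-0.132), np.int64(60)), (np.float64(-0.128), np.int64(58)), (np.float64(-0.124), np.int64(58)), (np.float64(-0.12), np.int64(57)), (np.float64(-0.116), np.int64(56)), (np.float64(-0.112), np.int64(61)), (np.float64(-0.108), np.int64(39)), (np.float64(-0.104), np.int64(0)), (np.float64(-0.1), np.int64(0)), (np.float64(-0.096), np.int64(0)), (np.float64(-0.092
[... 230 characters left out ...]
np.float64(-0.064), np.int64(58)), (np.float64(-0.06), np.int64(60)), (np.float64(-0.056), np.int64(63)), (np.float64(-0.052), np.int64(5)), (np.float64(-0.048), np.int64(0)), (np.float64(-0.044), np.int64(0)), (np.float64(-0.04), np.int64(0)), (np.float64(-0.036), np.int64(0)), (np.float64(-0.032), np.int64(0)), (np.float64(-0.028), np.int64(0)), (np.float64(-0.024), np.int64(0)), (np.float64(-0.02), np.int64(0)), (np.float64(-0.016), np.int64(0)), (np.float64(-0.012), np.int64(0)), (np.float64(-0.008), np.int64(0))]
584 -0.1459123504764181 -0.10519305143231959 0.0014066740071542814 0.15384710709635271
333 -0.07426186599950563 -0.05143729404206793 -0.00019227951677627534 0.15370094837413956
```

View pics/c6.png

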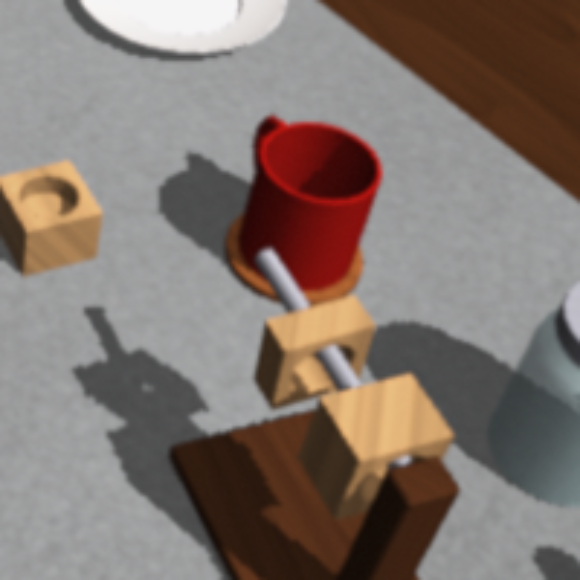

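View pics/top6c.png

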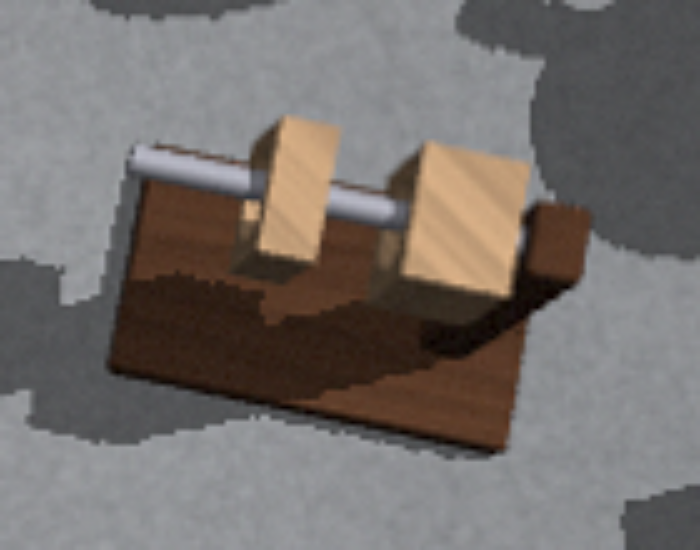

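The narrow ring hangs at y ≈ -0.063 with its front face at -0.0525, and the broad ring at -0.126. Both rest at the right height. Next is the wooden cap at (258,261), whose knob and socket the earlier crop confirmed.

```bash
python3 -m pendant '[[[-0.24,0.64,0],0.25,1],[[-0.24,0.64,0],0.25,1],[[-0.24,0.64,0],0.24,1],[[-0.24,0.64,0],0.24,1],[[-0.23,0.63,0],0.24,1],[[0,0,-0.8],0,1],[[0,0,-0.8],0,1],[[0,0,-0.8],0,1],[[0,0,-0.8],0,1],[[0,0,-0.8],0,1],[[0,0,0],0,1],[[0,0,0],0,1]]'
python3 st.py .4466 .2942 .011 17.3
python3 - <<'E'
from m import *
grab('side','side7'); i=cv2.imread('pics/side7.png'); cv2.imwrite('pics/c7.png',cv2.resize(i[130:290,190:370],None,fx=3.6,fy=3.6))
E
```

```text
time_s: 9.5
position: [0.4477, 0.2926, 0.1271]
tool_rot: [[0.295, -0.001, 0.955], [-0.955, -0.001, 0.295], [0.0, -1.0, -0.001]]
ft_force: [0.3, -0.1, 0.8]
grip_width: 0.0851
t 9.5 p [0.4477 0.2926 0.1271] yaw 17.19 w 0.0851 F [ 0.3 -0.1  0.8] tilt [-0.001 -0.001 -1.   ]
need units [-0.04  0.05 -3.87] turn 0.02
```

View pics/c7.png

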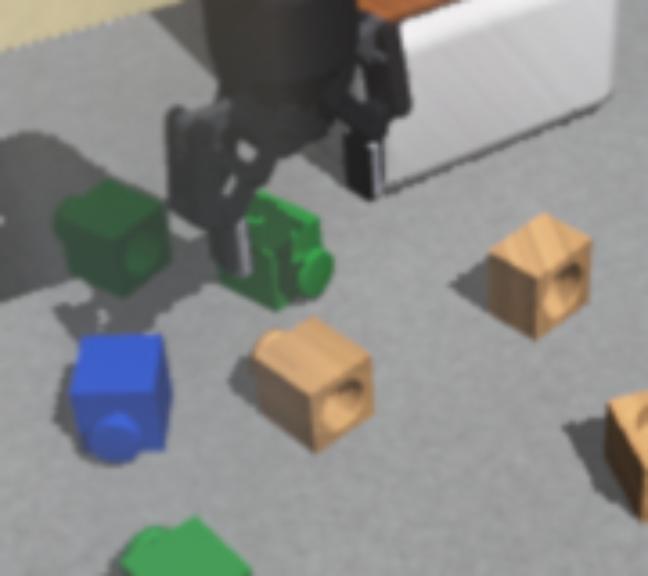

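The wooden cap is undisturbed, so I'll descend and grip it.

```bash
python3 -m pendant '[[[-0.04,0.05,-0.8],0.02,1],[[0,0,-0.8],0,1],[[0,0,-0.8],0,1],[[0,0,-0.8],0,1],[[0,0,-0.45],0,1],[[0,0,-0.2],0,1],[[0,0,0],0,1],[[0,0,0],0,1]]'
python3 st.py .4466 .2942 .011 17.3
python3 -m pendant '[[[0,0,0],0,0],[[0,0,0],0,0],[[0,0,0],0,0],[[0,0,0],0,0],[[0,0,0],0,0],[[0,0,0],0,0],[[0,0,0],0,0],[[0,0,0],0,0]]' 50
python3 st.py
python3 -m pendant '[[[0,0,0.5],0,0],[[0,0,0.8],0,0],[[0,0,0.8],0,0],[[0,0,0.8],0,0],[[0,0,0.8],0,0],[[0,0,0.5],0,0],[[0,0,0],0,0],[[0,0,0],0,0]]'
python3 st.py
python3 - <<'E'
from m import *
grab('side','side8'); i=cv2.imread('pics/side8.png'); cv2.imwrite('pics/c8.png',cv2.resize(i[110:270,190:370],None,fx=3.6,fy=3.6))
E
```

```text
time_s: 10.22
position: [0.4472, 0.2948, 0.0129]
tool_rot: [[0.298, 0.002, 0.955], [-0.955, 0.001, 0.298], [-0.0, -1.0, 0.002]]
ft_force: [0.9, -0.4, 1.0]
grip_width: 0.0853
t 10.22 p [0.4472 0.2948 0.0129] yaw 17.32 w 0.0853 F [ 0.9 -0.4  1. ] tilt [ 0.002  0.001 -1.   ]
need units [-0.02 -0.02 -0.06] turn -0.0
time_s: 10.88
position: [0.4467, 0.2947, 0.0124]
tool_rot: [[0.298, 0.002, 0.955], [-0.955, 0.001, 0.298], [-0.0, -1.0, 0.002]]
ft_force: [-1.1, -1.0, 7.4]
grip_width: 0.0472
t 10.88 p [0.4467 0.2947 0.0124] yaw 17.33 w 0.0472 F [-1.1 -1.   7.4] tilt [ 0.002  0.001 -1.   ]
time_s: 11.55
position: [0.4462, 0.2945, 0.1376]
tool_rot: [[0.298, 0.001, 0.955], [-0.955, 0.0, 0.298], [-0.0, -1.0, 0.001]]
ft_force: [-0.7, -0.3, -0.3]
grip_width: 0.0478
t 11.55 p [0.4462 0.2945 0.1376] yaw 17.33 w 0.0478 F [-0.7 -0.3 -0.3] tilt [ 0.001  0.    -1.   ]
```

View pics/c8.png

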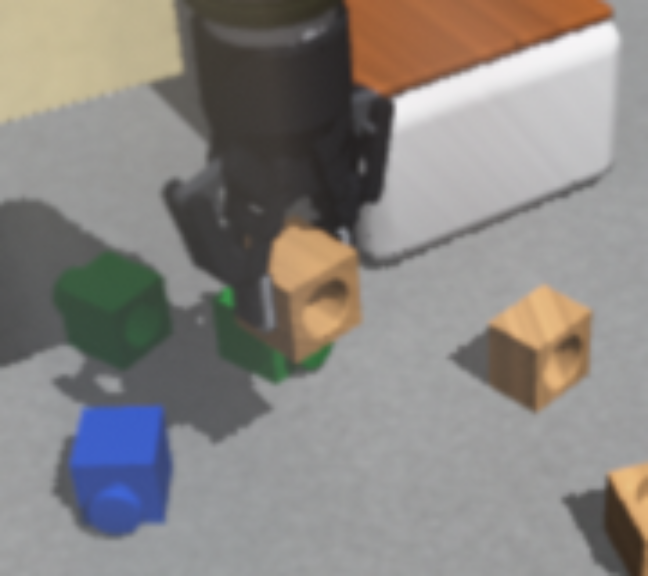

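The cap is held level. Next I'll pre-align 75 mm beyond the tip.

```bash
python3 -m pendant '[[[0.52,-0.7,0],-0.5,0],[[0.52,-0.7,0],-0.5,0],[[0.52,-0.7,0],-0.5,0],[[0.52,-0.7,0],-0.5,0],[[0.52,-0.7,0],-0.5,0],[[0.52,-0.7,0],-0.5,0],[[0.52,-0.7,0],-0.5,0],[[0.52,-0.7,0],-0.5,0],[[0.52,-0.7,0],-0.5,0],[[0.52,-0.7,0],-0.5,0],[[0.52,-0.7,0],-0.5,0],[[0.53,-0.65,0],-0.55,0]]'
python3 -m pendant '[[[0,0,-0.4],0,0],[[0,0,0],0,0],[[0,0,0],0,0]]'
python3 st.py .6337 .0439 .1255 -12.9
python3 - <<'E'
from m import *
grab('side','side9'); i=cv2.imread('pics/side9.png'); cv2.imwrite('pics/c9.png',cv2.resize(i[180:380,360:560],None,fx=2.9,fy=2.9))
E
```

```text
time_s: 12.6
position: [0.6337, 0.0427, 0.1354]
tool_rot: [[-0.226, -0.003, 0.974], [-0.974, 0.0, -0.226], [0.0, -1.0, -0.003]]
ft_force: [-0.2, 0.6, -0.4]
grip_width: 0.0476
time_s: 12.85
position: [0.6327, 0.0442, 0.1234]
tool_rot: [[-0.224, -0.004, 0.975], [-0.975, 0.001, -0.224], [0.0, -1.0, -0.004]]
ft_force: [-0.2, 1.0, -0.6]
grip_width: 0.0475
t 12.85 p [0.6327 0.0442 0.1234] yaw -12.92 w 0.0475 F [-0.2  1.  -0.6] tilt [-0.004  0.001 -1.   ]
need units [ 0.03 -0.01  0.07] turn 0.0
```

View pics/c9.png

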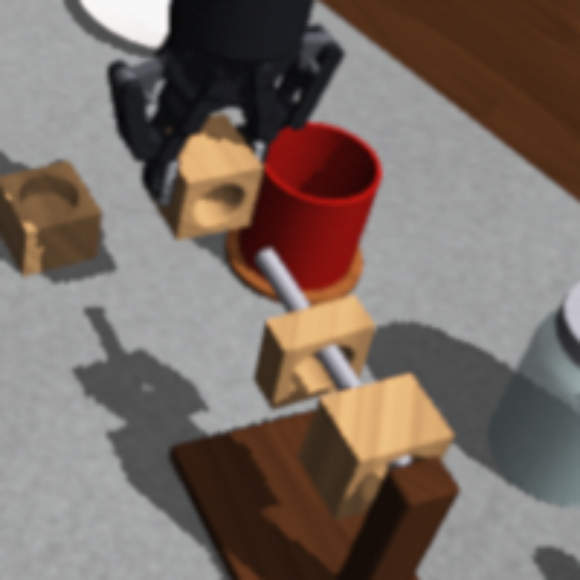

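The rod's extension points into the socket at crop pixel (220,205), so I'll advance.

```bash
python3 -m pendant '[[[-0.08,-0.45,0.05],0,0],[[-0.1,-0.45,0],0,0],[[-0.1,-0.45,0],0,0],[[-0.1,-0.45,0],0,0],[[0,0,0],0,0]]'
python3 st.py .6135 -.0438 .1255 -12.9
python3 - <<'E'
from m import *
grab('side','side10'); i=cv2.imread('pics/side10.png'); cv2.imwrite('pics/c10.png',cv2.resize(i[180:380,360:560],None,fx=2.9,fy=2.9))
E
```

```text
time_s: 13.32
position: [0.6218, -0.0132, 0.1272]
tool_rot: [[-0.226, 0.0, 0.974], [-0.974, -0.001, -0.226], [0.001, -1.0, 0.0]]
ft_force: [0.1, -0.9, -1.1]
grip_width: 0.0473
t 13.32 p [ 0.6218 -0.0132  0.1272] yaw -13.08 w 0.0473 F [ 0.1 -0.9 -1.1] tilt [ 0.    -0.001 -1.   ]
need units [-0.28 -1.02 -0.06] turn 0.04
```

View pics/c10.png

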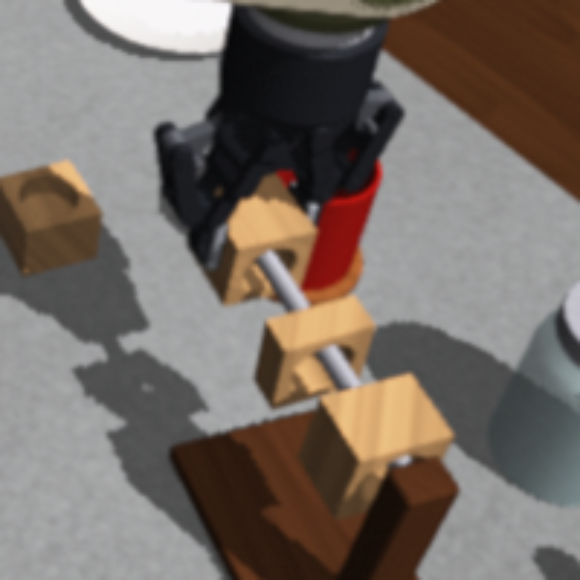

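The rod has entered the socket. I'll push on in smaller steps and watch the force.

```bash
python3 -m pendant '[[[-0.06,-0.25,0],0.03,0],[[-0.06,-0.25,0],0,0],[[-0.06,-0.25,-0.05],0,0],[[-0.03,-0.12,-0.05],0,0],[[0,0,0],0,0],[[0,0,0],0,0]]'
python3 st.py .6135 -.0438 .1185 -12.9
python3 -m pendant '[[[-0.02,-0.08,0],0,0],[[0,0,0],0,0]]'
python3 st.py .6135 -.0438 .1185 -12.9
```

```text
time_s: 13.87
position: [0.6159, -0.0362, 0.1237]
tool_rot: [[-0.222, -0.0, 0.975], [-0.975, 0.0, -0.222], [-0.0, -1.0, -0.0]]
ft_force: [-0.4, -0.5, -1.6]
grip_width: 0.0478
t 13.87 p [ 0.6159 -0.0362  0.1237] yaw -12.8 w 0.0478 F [-0.4 -0.5 -1.6] tilt [-0.  0. -1.]
need units [-0.08 -0.25 -0.17] turn -0.02
time_s: 14.03
position: [0.6154, -0.0385, 0.1239]
tool_rot: [[-0.221, 0.0, 0.975], [-0.975, -0.0, -0.221], [0.0, -1.0, 0.0]]
ft_force: [-0.1, 0.5, -0.5]
grip_width: 0.0475
t 14.03 p [ 0.6154 -0.0385  0.1239] yaw -12.76 w 0.0475 F [-0.1  0.5 -0.5] tilt [ 0. -0. -1.]
need units [-0.06 -0.18 -0.18] turn -0.03
```

```bash
python3 -m pendant '[[[-0.03,-0.07,0],0,0],[[0,0,0],0,0]]'
python3 st.py
python3 -m pendant '[[[-0.01,-0.06,0],0,0],[[0,0,0],0,0]]'
python3 st.py
python3 -m pendant '[[[-0.01,-0.06,0],0,0],[[0,0,0],0,0]]'
python3 st.py .6135 -.0438 .1185 -12.9
```

```text
time_s: 14.2
position: [0.6144, -0.0407, 0.1239]
tool_rot: [[-0.221, -0.0, 0.975], [-0.975, -0.0, -0.221], [0.0, -1.0, -0.0]]
ft_force: [-0.5, -0.9, -0.1]
grip_width: 0.0476
t 14.2 p [ 0.6144 -0.0407  0.1239] yaw -12.77 w 0.0476 F [-0.5 -0.9 -0.1] tilt [-0. -0. -1.]
time_s: 14.37
position: [0.6142, -0.0426, 0.1239]
tool_rot: [[-0.221, 0.0, 0.975], [-0.975, -0.0, -0.221], [0.0, -1.0, 0.0]]
ft_force: [-0.3, -0.4, -0.3]
grip_width: 0.0475
t 14.37 p [ 0.6142 -0.0426  0.1239] yaw -12.78 w 0.0475 F [-0.3 -0.4 -0.3] tilt [ 0. -0. -1.]
time_s: 14.53
position: [0.614, -0.0436, 0.1239]
tool_rot: [[-0.221, 0.0, 0.975], [-0.975, 0.001, -0.221], [-0.001, -1.0, -0.0]]
ft_force: [1.3, 3.9, -1.3]
grip_width: 0.0473
t 14.53 p [ 0.614  -0.0436  0.1239] yaw -12.76 w 0.0473 F [ 1.3  3.9 -1.3] tilt [ 0.     0.001 -1.   ]
need units [-0.02 -0.01 -0.18] turn -0.03
```

A +y reaction of about 4 N has appeared at the expected depth. One more small push will confirm the bottom, then I'll back off by that much and lower.

```bash
python3 -m pendant '[[[-0.01,-0.05,0],0,0],[[0,0,0],0,0],[[0,0,0],0,0]]'
python3 st.py
python3 -m pendant '[[[0.01,0.06,0],0,0],[[0,0,-0.05],0,0],[[0,0,-0.05],0,0],[[0,0,-0.05],0,0],[[0,0,0],0,0]]'
python3 st.py .6135 -.0438 .1185 -12.9
python3 - <<'E'
from m import *
grab('side','side11'); i=cv2.imread('pics/side11.png'); cv2.imwrite('pics/c11.png',cv2.resize(i[180:380,360:560],None,fx=2.9,fy=2.9))
E
```

```text
time_s: 14.78
position: [0.614, -0.0437, 0.1239]
tool_rot: [[-0.22, 0.001, 0.975], [-0.975, 0.003, -0.22], [-0.004, -1.0, 0.0]]
ft_force: [3.5, 10.5, -0.9]
grip_width: 0.0475
t 14.78 p [ 0.614  -0.0437  0.1239] yaw -12.73 w 0.0475 F [ 3.5 10.5 -0.9] tilt [ 0.001  0.003 -1.   ]
time_s: 15.2
position: [0.614, -0.0437, 0.1192]
tool_rot: [[-0.221, 0.0, 0.975], [-0.975, 0.001, -0.221], [-0.001, -1.0, 0.0]]
ft_force: [2.5, 4.9, -0.9]
grip_width: 0.0475
t 15.2 p [ 0.614  -0.0437  0.1192] yaw -12.78 w 0.0475 F [ 2.5  4.9 -0.9] tilt [ 0.     0.001 -1.   ]
need units [-0.02 -0.   -0.02] turn -0.02
```

View pics/c11.png

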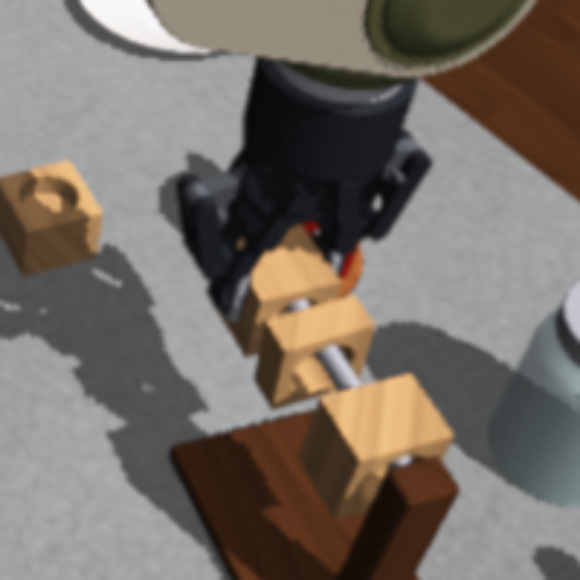

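The cap is bottomed (10.5 N at no travel), with its face ahead of the narrow ring. I'll ease the preload and lower until the rod bears, then release gently.

```bash
python3 -m pendant '[[[0.01,0.03,-0.03],0,0],[[0,0,-0.03],0,0],[[0,0,0],0,0]]'
python3 st.py
python3 -m pendant '[[[0,0,0],0,0.6],[[0,0,0],0,0.62],[[0,0,0],0,0.64],[[0,0,0],0,0.68],[[0,0,0],0,0.75],[[0,0,0],0,0.85],[[0,0,0],0,1],[[0,0,0],0,1],[[0,0,0],0,1],[[0,0,0],0,1]]' 20
python3 st.py
python3 - <<'E'
from m import *
grab('side','side12'); i=cv2.imread('pics/side12.png'); cv2.imwrite('pics/c12.png',cv2.resize(i[180:380,360:560],None,fx=2.9,fy=2.9))
E
```

```text
time_s: 15.5
position: [0.6142, -0.0435, 0.1184]
tool_rot: [[-0.221, 0.0, 0.975], [-0.975, -0.001, -0.221], [0.001, -1.0, 0.001]]
ft_force: [-2.0, 1.8, 6.4]
grip_width: 0.0475
t 15.5 p [ 0.6142 -0.0435  0.1184] yaw -12.78 w 0.0475 F [-2.   1.8  6.4] tilt [ 0.    -0.001 -1.   ]
time_s: 16.33
position: [0.6142, -0.043, 0.1176]
tool_rot: [[-0.221, -0.0, 0.975], [-0.975, -0.0, -0.221], [0.0, -1.0, -0.0]]
ft_force: [0.1, 0.2, 0.1]
grip_width: 0.0857
t 16.33 p [ 0.6142 -0.043   0.1176] yaw -12.77 w 0.0857 F [0.1 0.2 0.1] tilt [-0. -0. -1.]
```

View pics/c12.png

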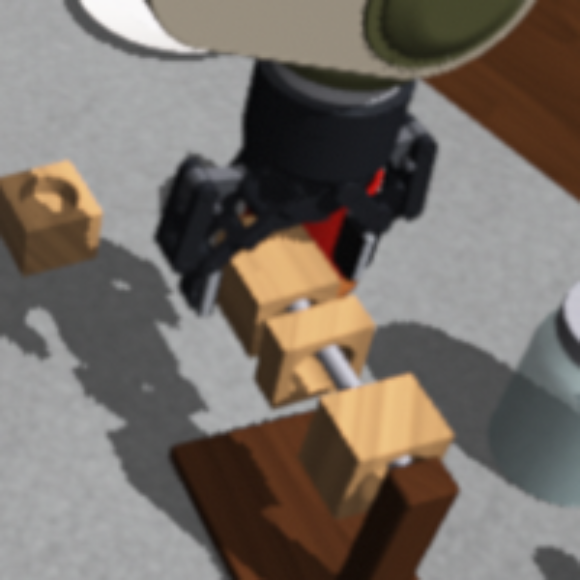

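The cap hangs free between the open fingers. I'll retreat straight up, then aside.

```bash
python3 -m pendant '[[[0,0,0.3],0,1],[[0,0,0.6],0,1],[[0,0,0.8],0,1],[[0,0,0.8],0,1],[[0,0,0.8],0,1],[[0,0,0.8],0,1],[[-0.4,0.8,0],0,1],[[-0.4,0.8,0],0,1],[[-0.4,0.8,0],0,1],[[-0.4,0.8,0],0,1],[[-0.4,0.8,0],0,1],[[-0.4,0.8,0],0,1]]'
python3 -m pendant '[[[-0.4,0.8,0],0,1],[[-0.4,0.8,0],0,1],[[-0.4,0.8,0],0,1],[[0,0,0],0,1],[[0,0,0],0,1]]'
python3 - <<'E'
from m import *
im,_=grab('side','side13'); i=cv2.imread('pics/side13.png')
im,d=grab('top','top13'); a=cv2.resize(i[180:380,360:560],(400,400)); b=cv2.resize(im[130:240,400:540,::-1],(400,400)); cv2.imwrite('pics/c13.png',np.hstack([a,b]))
P=cloud('top',d)
W=P[(P[:,:,2]>.140)&(P[:,:,2]<.162)&(P[:,:,0]>.45)&(P[:,:,0]<.75)&(P[:,:,1]<.03)&(P[:,:,1]>-.2)&(wood(im)>0)]
q=W[:,:2]-[.6169,-.0292]; y=q@[.224,.9745]; x=q@[.9745,-.224]
for lo,hi in((-.16,-.1),(-.09,-.048),(-.046,.04)):
  k=(y>lo)&(y<hi); T=W[k]; print(k.sum(),y[k].min().round(4),y[k].max().round(4),x[k].mean().round(4),T[:,2].mean().round(4),np.polyfit(y[k],T[:,2],1).round(3),cv2.minAreaRect((T[:,:2]*1000).astype(np.float32))[1:])
E
```

```text
time_s: 17.38
position: [0.5414, 0.102, 0.2415]
tool_rot: [[-0.221, 0.001, 0.975], [-0.975, 0.0, -0.221], [-0.0, -1.0, 0.001]]
ft_force: [0.4, 0.9, 0.5]
grip_width: 0.0855
time_s: 17.8
position: [0.5058, 0.1739, 0.2415]
tool_rot: [[-0.219, 0.001, 0.976], [-0.976, -0.0, -0.219], [-0.0, -1.0, 0.001]]
ft_force: [0.0, -0.3, -0.7]
grip_width: 0.0857
585 -0.1496 -0.1053 0.0014 0.1538 [-0.01   0.153] ((44.43098068237305, 52.30420684814453), 78.45681762695312)
330 -0.0744 -0.0513 -0.0 0.1538 [-0.007  0.153] ((22.997215270996094, 52.15282440185547), 77.46955871582031)
738 -0.0409 0.0267 0.0002 0.1529 [-0.077  0.152] ((67.69587707519531, 48.689979553222656), 77.50572204589844)
```

View pics/c13.png

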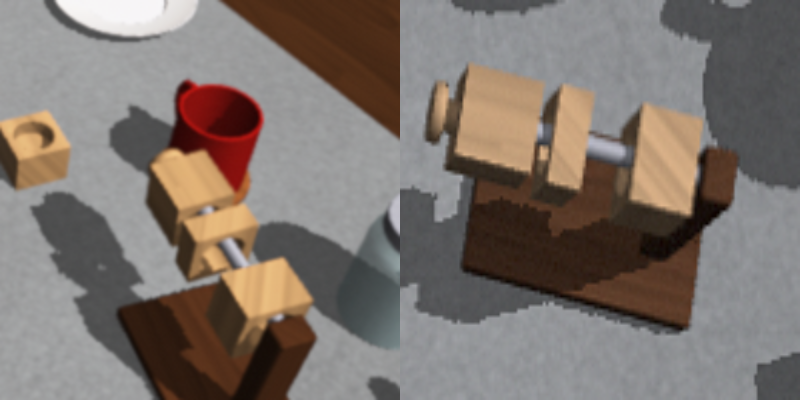

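The cap's back face is at -0.041, so its centre is at about -0.016, which is home. It is level, and the narrow ring is at -0.063 and the broad ring at -0.126. The gripper is clear, so I'm handing in.

```bash
python3 -c "
from rig import env
print(env.close_job())"; python3 st.py
```

```text
the job is handed in; nothing more can be done
None
the job is handed in; nothing more can be done
```

I threaded the narrow ring onto the rod in front of the broad one, then pushed the end cap over the tip until it bottomed. Both were released and the arm moved clear before I handed in at about 18 s of the 56 s limit; `env.close_job()` gives no verdict.

The last pictures and depth showed the following along the rod, measured from the tip:

| Part | Centre along the rod | Sideways from the axis |
|---|---|---|
| Broad ring | about -126 mm | 1.4 mm |
| Narrow ring | about -63 mm | 0 mm |
| Cap | about -16 mm (home is -15 mm) | 0.2 mm |

- **Height:** both rings' top faces measured about 154 mm above the counter, which is their expected hanging height. The cap's top face measured 153 mm, including the knob, against an expected 154 mm.
- **Cap:** it looked level and in line with the rod, and reached about 10 N with no further travel when pushed home.
- **Disagreements:** the two cameras' rod headings differed by about 1°, and I used the mean. The first automatic rod measurement found nothing and was repeated with wider bounds. No check failed at the end.
- **Not checked:** I did not measure whether everything was at rest during the second after hand-in.

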